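# Close up the lens press, flip its safety catch and hold the lever down

## Robot

A 7-joint arm with a two-finger parallel gripper is mounted at the origin on a cart in front of the work surface, level with it; the furniture and walls round the work are solid. World frame = base frame: x ahead of the robot, y to its left, z up, the work surface at z = 0. Lengths are in m, angles in degrees, forces in N, time in s.
With the tool pointing down it reaches from about 0.425 to 0.875 m from the base axis. Payload 4.7 kg.
Tool frame: the origin (TCP) lies on the centre line of the jaws, within the pads' length; the fingertips stand 14 mm ahead of it and the grasp point (between the pads) lies 5 mm behind it; z points along the fingers, y is the line along which they close (so a half turn about z gives the same grasp; the last joint's range is limited). The gripper opens to 87 mm and grips with 3 to 60 N. Pads are 19 mm wide; open, the fingers measure 117 mm over their backs; the gripper's body (75 mm by 190 mm) begins 51 mm behind the grasp point.
Start: joints at [0.808, 18.392, -4.016, 83.108, 1.295, 78.541, -3.26], TCP at [0.65, -0, 0.237] pointing down, gripper open.
Joint ranges: [-163.93, 163.93], [-17.29, 119.83], [-79.2, 71.16], [3.27, 140.29], [-89.18, 269.18], [5.43, 117.66], [-154.24, 154.24]. Speed limits (degrees/s): [147.25, 147.25, 180, 180, 180, 180, 180].

## Interface

Orientations are given as [roll, pitch, yaw] about the fixed x, y, z axes, in that order (R = Rz(yaw) Ry(pitch) Rx(roll)).
In Python, from cell import env gives the robot as it stands.
- The arm moves only by the tool jog_arm, never from a script. Its argument "motion" is a list that holds one entry, the list of rows, each a list of 7 numbers: the shift along the tool's x, y, z in units of 0.1 m (1.0 is 0.1 m), then the turn, a rotation vector about the tool's x, y, z in units of 180 degrees (1.0 is 180 degrees), then the closure, from 0 (fully open) to 1 (shut). A call has 1 to 5 rows; each row is the pose to reach, as a shift and turn from the pose commanded when the call began, along the tool's axes at that moment, turning the shorter way round; what a row does not reach only later rows make up. A row lasts 1/10 s, in which the tool goes at most 50 mm and 8.59 degrees, less where a joint would pass 70% of its speed; a pose out of reach is approached as far as the arm can. A call with a number of a shift or a turn outside -1 to 1 is refused whole. A call with a gripper value outside its range is refused whole. The fingers move at their own pace and stop on an object; "grip_force" is the grip in N (left out, the last holds). Time passes only in rows, so rows that repeat a pose let the fingers close. It gives the time, the measured TCP pose, the force, the opening and the grip force at its end, in the units of the state.
- env.get_obs(): the state, without advancing time (a new reading comes with each control period).
- env.read_camera(name): name is "scene" or "side" or "wrist"; returns (picture, depth): 420x560x3 uint8, red, green, blue; 420x560 float32, m along the optical axis (not along the pixel's ray), 0 where there is no reading.
- env.camera_info(name): a dict with "camera_matrix" (3x3 intrinsics, pixels), "origin" and "orientation" of the camera in the world; the wrist camera has in their place "mount" (4x4, takes a point from camera to tool coordinates, whose origin is the TCP and whose axes are the flange's). Camera axes: x right, y down, z forward; pixel columns grow to the right and rows downward; lengths in m; the calibration is good to about 2 mm. A picture is of the moment at which its call begins: read the wrist's pose just before it. camera_info takes no time and is no camera call.
- env.sign_off(): hands the job in; it is judged then, once.
The state is a dict: "time_s": time; "qpos": joint angles; "joint_velocities": joint speeds; "effort": joint torques, N m; "tool_pos": TCP position; "tool_rot": TCP orientation; "force": force on the tool from outside, world axes, zero at the start; "wrist_torque": the same for the moment, N m; "grip_width": finger opening in m; "grasp_force": force on a finger pad.
Only numpy, scipy, OpenCV 4.12 (cv2) and the standard library are available. Lean on these libraries where they do the work, as an engineer would, in place of code of your own. Each camera call takes 0.05 s, during which the arm holds its last target. There are 200 camera calls.

## Task

A condensing lens is clipped in the tray of the small hand press, ready to be pressed into its ring. Push the tray fully home, then flip the upright safety catch over to the left, as you face the press, until it lies flat, and only then pull the cross-handled lever towards you and down to its stop. Finish while still holding the lever down there, and leave the things around the press where they are.

Things in the scene. Friction and masses are not known exactly. Their poses are not given: they have to be found in the camera images.
- lens_press: White C-shaped hand press fixed to the table. Origin: on the table below the lever hinge; front is its own -x (robot side), +y its left as the robot sees it, z up; only its yaw varies. Base plate x -140 to +80, y -56 to +56, 16 mm thick. Head over the tray x -45 to +75, y -35 to +35, top z 112 mm; hinge cheeks on it x -9 to +17, y -18 to +18, top z 146 mm.
- lens_tray (a joint): How far the tray is out towards the front, m: 0 = fully home against its stop, at most 0.06; it starts 0.03 to 0.055 out. It slides along the press's x with about 1.5 N of friction and stays where it is left.
- tray_face (a point): Centre of the front face of the tray's black upright push plate (12 mm thick, 70 mm wide, its top edge 58 mm and lower edge 19 mm above the table; this point is 40 mm above the table). With the tray home the face is 147 mm in front of the press's origin.
- safety_catch (a joint): Angle of the safety catch, rad: 0 = upright, its steel blade blocking the lever; starts 0 to 0.15; grows as it flips to the press's left (+y) about a shaft along the press's x; stop at 1.5 = lying flat. A little friction (about 1 N at the thumb tab); it stays where it is left.
- catch_thumb (a point): Centre of the round end of the catch's black thumb tab: disc 26 mm across, 10 mm thick (in y while upright) on a stalk 20 mm wide in x, 46 mm from the shaft. The tab stands 78 mm in front of the press's origin, 56 mm in front of the blade, top edge 175 mm above the table while upright. Push its right-hand face to the left and down.
- catch_hinge (a point): Point on the catch's shaft in line with the thumb tab: x = -78, y = 0, z = 116 mm of the press. Does not move as the catch turns; the shaft runs along the press's x.
- pull_lever (a joint): Angle of the lever, rad: 0 = at rest, leaning 0.2 rad back from vertical; grows as it is pulled forward (to the press's -x) and down; stop at 1.1 (leaning 0.9 rad forward). A spring pulls it back: about 2 N at the cross handle at rest, 6 N at the stop; it does not stay by itself. The upright catch blocks it, the flipped one lets it pass.
- lever_grip (a point): Centre of the lever's black cross handle: round bar of 18 mm diameter along the press's y, 120 mm from the hinge, held at both ends by a U-shaped steel fork (legs 12 mm thick, 70 mm clear between them, the fork's floor 52 mm below the bar), so fingers can close on its middle; 248 mm above the table at rest, about 205 mm at the stop. It turns with the lever, on which it is fixed.
- lever_hinge (a point): Axis of the lever: x = 0, y = 0, z = 130 mm of the press. The axis runs along the press's y.
- prism_pot: Bystander, to be left alone: round grey-lidded black pot, 41 mm across, 25 mm high, left of the press. Origin: centre of its underside.
- test_rod: Bystander, to be left alone: white focusing rod with a black flat top standing upright, 26 mm across the foot, 83 mm high, left of the press. Origin: centre of its underside.
- spare_lens: Bystander, to be left alone: black-ringed condensing lens lying flat, 53 mm across, 21 mm high, in front on the right. Origin: centre of its underside.
- bulb_carton: Bystander, to be left alone: small carton 42 x 55 x 34 mm high, behind the press. Origin: centre of its underside.
- marker_pen: Bystander, to be left alone: marker lying, 17 x 135 x 16 mm, long along its own y, at the front edge on the right. Origin: centre of its underside.

How it is judged (in metres and radians):
On the way, in this order (a step that is already met when the one before it is completed fails the run):
1. the tray is fully home (within 4 mm), lever still at rest (value of joint lens_tray below 0.004 m and value of joint pull_lever below 0.25 rad), for 0.2 s.
2. the catch is flipped over to the left (past 1.2 rad), tray home, lever still at rest (all of step 1 and value of joint safety_catch above 1.2 rad), for 0.2 s.
3. the lever is pulled down to its stop (past 0.95 rad of 1.1) (value of joint lens_tray below 0.004 m and value of joint safety_catch above 1.2 rad and value of joint pull_lever above 0.95 rad), for 0.2 s.
At the end, for the whole second after the job is handed in: The tray is home (within 4 mm), the catch lies over to the left (past 1.2 rad), and the gripper's fingers hold the lever down at its stop (past 0.95 rad of 1.1, fingers pressing on it with more than 1 N) (all of step 3 and value of joint pull_lever below 1.2 rad and contact force between the fingers and pull_lever above 1 N); the arm keeps its last pose, push and grip.
It fails at once if the lever is forced past a catch that is not flipped (value of joint pull_lever above 0.25 rad and value of joint safety_catch below 0.9 rad).
It fails at once if one of the five bystanders is shifted by more than 30 mm (distance of any of prism_pot, test_rod, spare_lens, bulb_carton, marker_pen from where it was at the start of the episode above 0.03 m).
It also fails if it takes over 58 s, if anything falls off the work surface, if the arm or the gripper's body presses on something with over 40 N, if the wrist force passes 120 N, or if a joint passes its speed limit or range.

## Working session

There is one attempt and no reset: what is moved stays moved. The work goes in short steps, Python scripts to look and compute and a tool call to move; the robot and the scene stay as the last step left them, time stands still between calls to the robot, and variables do not carry over. Pictures are saved under pics/ and viewed, at most 10 in all, crops included, and the job is handed in when it is done.

Besides the shell and the picture viewer there is one more tool, called after "Request:" as a command line: name --argument value ..., lists and objects as JSON in quotes. jog_arm: Moves the arm, as the interface text tells. Shifts and turns lie within -1 to 1; 1 stands for 0.1 m of shift or 180 degrees of turn. Its arguments: {"type":"object","properties":{"motion":{"type":"array","items":{"type":"array","items":{"type":"array","items":{"type":"number"}}}},"grip_force":{"type":"number"}},"required":["motion"]}

```bash
mkdir -p pics; cat > h.py <<'E'
import numpy as np,cv2
from cell import env
from scipy.spatial.transform import Rotation as R
def cam(n):
    i=env.camera_info(n);return i
E
python3 - <<'E'
from h import *
o=env.get_obs();print(o)
for n in("scene","side"):
    p,d=env.read_camera(n);cv2.imwrite(f"pics/{n}0.png",p[:,:,::-1]);np.save(n+"d.npy",d);np.save(n+"p.npy",p);print(n,env.camera_info(n))
E
```

```text
{'time_s': 0.0, 'qpos': array([ 0.80736593, 18.43933753, -4.01674535, 83.17486079,  1.29546212,
       78.54085085, -3.25903432]), 'joint_velocities': array([-0.00110708, -0.01841392,  0.12412435,  0.04635501, -0.01654954,
       -0.04249345,  0.01594596]), 'effort': array([-2.58547143e-04, -4.91284704e+01, -4.03903294e-01, -3.12526345e+01,
       -6.40594075e-02,  4.37659642e-02,  1.61017233e-04]), 'tool_pos': array([ 6.49471874e-01, -3.36885658e-05,  2.35458871e-01]), 'tool_rot': array([-1.79890226e+02,  5.82707006e-03,  9.00045982e+01]), 'force': array([-0.67019394, -0.22543806,  0.04068759]), 'wrist_torque': array([-0.03834567, -0.03514553,  0.02343973]), 'grasp_force': 0.0, 'grip_width': 0.08716215389479684}
scene {'camera_matrix': array([[379.78888091,   0.        , 275.26884193],
       [  0.        , 379.78888091, 208.58006152],
       [  0.        ,   0.        ,   1.        ]]), 'origin': array([-0.07774642, -0.73330854,  0.57779912]), 'orientation': array([-114.06211917,    0.76107349,  -48.32728426])}
side {'camera_matrix': array([[378.95081672,   0.        , 280.09603679],
       [  0.        , 378.95081672, 211.14633883],
       [  0.        ,   0.        ,   1.        ]]), 'origin': array([0.23779762, 0.60948451, 0.71989531]), 'orientation': array([-124.91197922,   -0.90118801, -153.32827026])}
```

View pics/scene0.png

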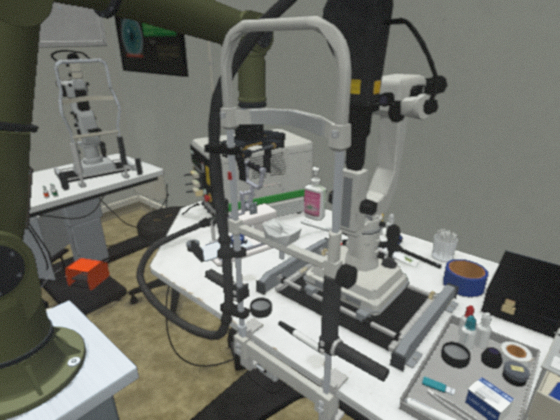

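View pics/side0.png

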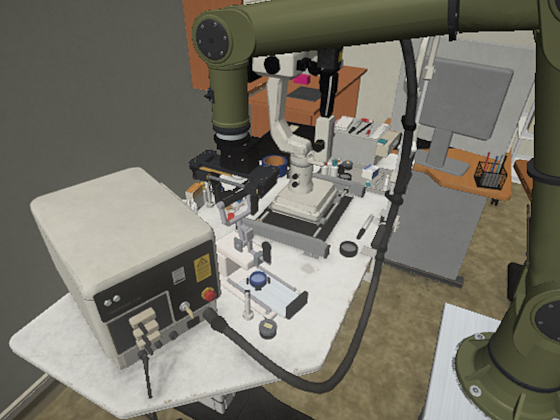

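The side view shows the press, with push plate about (292,303), lens (258,280), thumb tab about (267,250), rod (248,303), pot (267,328), spare lens (348,248) and pen (365,225). In the scene view the press is mostly hidden behind the chin rest frame. I'll zoom in and measure.

```bash
cat >> h.py <<'E'
def T(n,obs=None):
    i=env.camera_info(n);M=np.eye(4)
    if 'mount' in i:
        o=obs;M[:3,:3]=R.from_euler('xyz',o['tool_rot'],degrees=True).as_matrix();M[:3,3]=o['tool_pos'];return M@np.array(i['mount']),i['camera_matrix']
    M[:3,:3]=R.from_euler('xyz',i['orientation'],degrees=True).as_matrix();M[:3,3]=i['origin'];return M,i['camera_matrix']
def cloud(d,M,K):
    v,u=np.mgrid[:d.shape[0],:d.shape[1]]
    c=np.stack([(u-K[0,2])*d/K[0,0],(v-K[1,2])*d/K[1,1],d],-1)
    w=c@M[:3,:3].T+M[:3,3];w[d==0]=np.nan;return w
E
python3 - <<'E'
from h import *
d=np.load("sided.npy");p=np.load("sidep.npy");M,K=T("side");w=cloud(d,M,K);np.save("sidew.npy",w)
c=p[190:350,190:390];cv2.imwrite("pics/sidec.png",cv2.resize(c,None,fx=4,fy=3.75,interpolation=cv2.INTER_CUBIC)[:,:,::-1])
for u,v in[(292,303),(300,296),(283,312),(258,280),(267,250),(248,300),(267,325),(348,248),(365,225),(240,240),(320,290)]:print(u,v,w[v,u].round(3))
o=env.get_obs();p,dd=env.read_camera("wrist");cv2.imwrite("pics/wrist0.png",p[:,:,::-1]);M,K=T("wrist",o);ww=cloud(dd,M,K);np.save("wristw.npy",ww);np.save("wristp.npy",p);print(M.round(3),o['tool_pos'])
E
```

```text
292 303 [0.468 0.068 0.056]
300 296 [0.46  0.041 0.057]
283 312 [0.485 0.077 0.026]
258 280 [0.577 0.031 0.045]
267 250 [0.549 0.036 0.157]
248 300 [0.558 0.111 0.062]
267 325 [0.502 0.125 0.023]
348 248 [ 0.426 -0.222  0.017]
365 225 [ 0.415 -0.358  0.013]
240 240 [0.632 0.019 0.143]
320 290 [ 0.442 -0.051 -0.001]
[[ 1.    -0.    -0.002  0.649]
 [-0.001 -0.957 -0.29   0.08 ]
 [-0.002  0.29  -0.957  0.383]
 [ 0.     0.     0.     1.   ]] [ 6.49523961e-01 -5.86175522e-05  2.35567308e-01]
```

View pics/sidec.png

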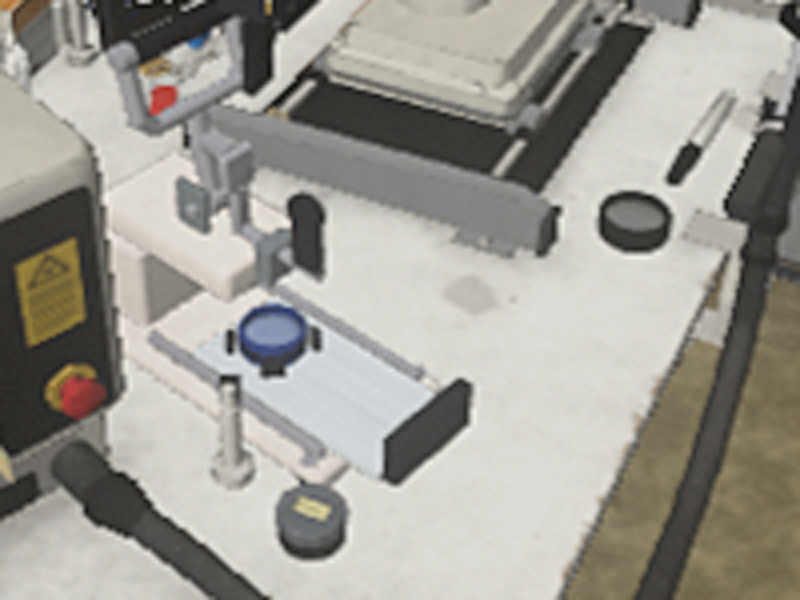

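View pics/wrist0.png

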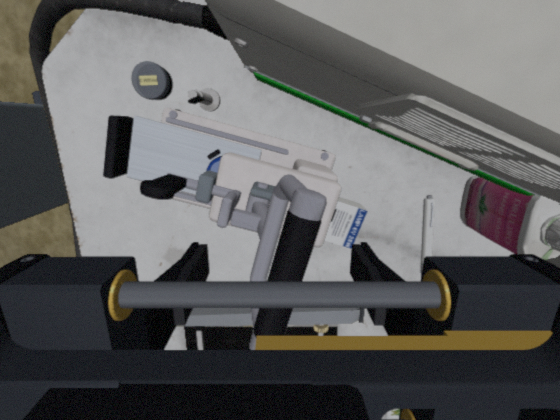

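The wrist view shows the press from above, with push plate at (117,147), thumb tab (165,187), lever bar (290,260), pot (152,80) and rod (205,98). I'll fit the axis and the points.

```bash
python3 - <<'E'
from h import *
w=np.load("wristw.npy");p=np.load("wristp.npy").astype(int)
dark=p.max(2)<60
def reg(u0,u1,v0,v1,z0,z1,m=None):
    k=np.zeros(p.shape[:2],bool);k[v0:v1,u0:u1]=1
    k&=(w[...,2]>z0)&(w[...,2]<z1)
    if m is not None:k&=m
    return w[k]
def rep(n,q):
    r=cv2.minAreaRect(q[:,:2].astype(np.float32)*1000)
    print(n,len(q),'med',np.median(q,0).round(4),'z',np.percentile(q[:,2],[2,98]).round(3),'rect mm',np.round(r[0],1),np.round(r[1],1),round(r[2],2))
rep('plate',reg(95,140,105,190,.048,.064,dark))
rep('thumb',reg(130,195,165,210,.12,.19,dark))
rep('head',reg(190,350,140,230,.106,.117))
rep('bar',reg(225,350,150,350,.225,.262,dark))
rep('fork',reg(225,350,150,330,.18,.262,~dark))
s=np.load("sidew.npy");ps=np.load("sidep.npy").astype(int)
def srep(n,u0,u1,v0,v1,z0,z1,c=60):
    a=s[v0:v1,u0:u1];b=ps[v0:v1,u0:u1].max(2)<c
    rep(n,a[(a[...,2]>z0)&(a[...,2]<z1)&b])
srep('splate',280,312,285,320,.015,.064);srep('splatetop',280,312,285,320,.054,.064);srep('sthumb',258,274,238,266,.12,.19)
srep('sbar',215,262,190,230,.225,.262);
# head top line edges / yaw from head in side
a=s[225:275,210:270];k=(a[...,2]>.106)&(a[...,2]<.117);rep('shead',a[k])
E
```

```text
plate 840 med [0.4653 0.0556 0.057 ] z [0.049 0.059] rect mm [463.6  54.3] [68.1 12.1] 74.95
thumb 781 med [0.5583 0.0328 0.166 ] z [0.124 0.175] rect mm [555.4  31.5] [ 8.6 24.2] 73.39
head 3152 med [0.6223 0.0271 0.1112] z [0.107 0.113] rect mm [633.2   8.3] [ 68.2 141.3] 75.07
bar 3120 med [0.6528 0.015  0.2547] z [0.249 0.257] rect mm [651.2   0.7] [76.5 17.5] 75.47
fork 3404 med [0.6488 0.0265 0.2029] z [0.18  0.256] rect mm [648.7   9.7] [73.9 67.2] 27.85
splate 22 med [0.4591 0.0462 0.0362] z [0.025 0.057] rect mm [460.6  54.5] [67.8 11.5] 75.56
splatetop 6 med [0.4605 0.0314 0.0559] z [0.055 0.057] rect mm [462.4  41. ] [43.1  3.6] 69.91
sthumb 47 med [0.5526 0.0333 0.1568] z [0.122 0.174] rect mm [552.8  32.8] [ 6.1 22.5] 79.07
sbar 332 med [0.6481 0.0084 0.2498] z [0.227 0.26 ] rect mm [646.4   5. ] [106.7  58.1] 18.81
shead 639 med [0.6367 0.0208 0.1106] z [0.107 0.115] rect mm [622.7  11.3] [ 70.8 160. ] 74.81
```

Fit: press yaw is about -15° and its origin about (0.6305, 0.0098). The tray is about 32 mm out and the catch is nearly upright. The cross-checks agree: plate 68x12, head width 68, bar 17.5 mm at z 0.248. Next I check for obstacles along the path.

```bash
python3 - <<'E'
from h import *
M,K=T("scene");c=cloud(np.load("scened.npy"),M,K)
q=np.concatenate([np.load(f).reshape(-1,3) for f in("sidew.npy","wristw.npy")]+[c.reshape(-1,3)]);q=q[~np.isnan(q[:,0])]
print('max z (cm) below .6; rows x, cols y .35..-.35')
ys=np.arange(.35,-.36,-.05);print('      ',*(f'{y:5.2f}'for y in ys))
for x in np.arange(.3,.9,.05):
    print(f'{x:.2f}',*(f'{100*max([*q[(abs(q[:,0]-x)<.025)&(abs(q[:,1]-y)<.025)&(q[:,2]<.6),2],-.99]):5.0f}' for y in ys))
O=np.array([.6305,.0098]);a=np.radians(-15);e=np.array([np.cos(a),np.sin(a)]);f=np.array([-e[1],e[0]])
W=lambda x,y:(O+x*e+y*f).round(4)
for n,x,y in[('pre',-.210,0),('home',-.147-.0095,0),('th',-.078,-.045),('th0',-.078,-.02),('bar',.0238,0),('end',-.094,0)]:print(n,W(x,y))
E
```

```text
max z (cm) below .6; rows x, cols y .35..-.35
        0.35  0.30  0.25  0.20  0.15  0.10  0.05  0.00 -0.05 -0.10 -0.15 -0.20 -0.25 -0.30 -0.35
0.30   -73   -73   -99   -99    -3    -4    -5    -5    -5    -4    -3    44    42   -73    29
0.35   -73   -73   -73     0     0     0     0     0     0     0    12    52    59    60    60
0.40   -73   -73   -73     3     0     0     0    60    60     0     0     2    59    59    48
0.45   -73   -73     0     3     0     6     6    60    60     0     4     4     2     0     0
0.50   -73     0     0     4     3     6    60    60    60     0     5     5     3     4     3
0.55     0     0     0     5     5     8    60    59    60     0     5     5     8    60    60
0.60     0     0    13    26    26    24    60    57    59     0     4     5     9    46    51
0.65    22    26    26    26    27    26    60    51    60     0     4     4     8    50    50
0.70    26    27    27    27    27    27    60    54    60     0     4     4     8    49    50
0.75    27    27    27    27    27    27    34    34    34     3     4     4     1    49    50
0.80    26    27    27    27    27    27    26     0     0     0     0     0     0    47    50
0.85     0    27    27    27    27    27    27    26     2     2     2     0     1     2     2
0.90     0    26    27    27    27    27    27    26    18     8     8     1     8     2     2
pre [0.4277 0.0642]
home [0.4793 0.0503]
th [ 0.5435 -0.0135]
th0 [0.55   0.0107]
bar [0.6535 0.0036]
end [0.5397 0.0341]
```

```bash
python3 - <<'E'
from h import *
O=np.array([.6305,.0098]);a=np.radians(-15);e=np.array([np.cos(a),np.sin(a)]);f=np.array([-e[1],e[0]])
for n in("sidew.npy","wristw.npy"):
    q=np.load(n).reshape(-1,3);q=q[~np.isnan(q[:,0])]
    P=np.c_[(q[:,:2]-O)@e,(q[:,:2]-O)@f,q[:,2]]
    for z0,z1 in((.03,.12),(.12,.2),(.2,.26),(.26,.285)):
        print(n,z0,[(round(x,2),*(lambda m:(len(m),m.min().round(3)) if len(m) else (0,))(P[(abs(P[:,0]-x)<.01)&(P[:,1]>.09)&(P[:,1]<.3)&(P[:,2]>z0)&(P[:,2]<z1),1])) for x in np.arange(-.1,.12,.02)])
E
```

```text
sidew.npy 0.03 [(np.float64(-0.1), 110, np.float64(0.143)), (np.float64(-0.08), 163, np.float64(0.14)), (np.float64(-0.06), 530, np.float64(0.118)), (np.float64(-0.04), 883, np.float64(0.11)), (np.float64(-0.02), 211, np.float64(0.21)), (np.float64(0.0), 0), (np.float64(0.02), 0), (np.float64(0.04), 0), (np.float64(0.06), 0), (np.float64(0.08), 0), (np.float64(0.1), 0)]
sidew.npy 0.12 [(np.float64(-0.1), 0), (np.float64(-0.08), 46, np.float64(0.149)), (np.float64(-0.06), 1234, np.float64(0.118)), (np.float64(-0.04), 1401, np.float64(0.114)), (np.float64(-0.02), 0), (np.float64(0.0), 0), (np.float64(0.02), 0), (np.float64(0.04), 0), (np.float64(0.06), 0), (np.float64(0.08), 0), (np.float64(0.1), 0)]
sidew.npy 0.2 [(np.float64(-0.1), 0), (np.float64(-0.08), 0), (np.float64(-0.06), 780, np.float64(0.118)), (np.float64(-0.04), 1827, np.float64(0.114)), (np.float64(-0.02), 17, np.float64(0.109)), (np.float64(0.0), 2, np.float64(0.108)), (np.float64(0.02), 1, np.float64(0.108)), (np.float64(0.04), 3, np.float64(0.097)), (np.float64(0.06), 11, np.float64(0.094)), (np.float64(0.08), 11, np.f
[... 1574 characters left out ...]
64(0.106)), (np.float64(0.0), 2105, np.float64(0.104)), (np.float64(0.02), 1996, np.float64(0.101)), (np.float64(0.04), 2014, np.float64(0.096)), (np.float64(0.06), 2185, np.float64(0.093)), (np.float64(0.08), 1961, np.float64(0.091)), (np.float64(0.1), 1462, np.float64(0.09))]
wristw.npy 0.26 [(np.float64(-0.1), 0), (np.float64(-0.08), 0), (np.float64(-0.06), 0), (np.float64(-0.04), 0), (np.float64(-0.02), 138, np.float64(0.11)), (np.float64(0.0), 1266, np.float64(0.108)), (np.float64(0.02), 2590, np.float64(0.106)), (np.float64(0.04), 3844, np.float64(0.103)), (np.float64(0.06), 5077, np.float64(0.1)), (np.float64(0.08), 5863, np.float64(0.098)), (np.float64(0.1), 2300, np.float64(0.096))]
```

```bash
cat > m.py <<'E'
# python3 m.py X Y Z PSI  (commanded world, yaw) then targets "x,y,z,psi" in press mm/world deg -> tool shift & turn units
import sys,numpy as np
O=np.array([.6305,.0098]);a=np.radians(-15);e=np.array([np.cos(a),np.sin(a)]);f=np.array([-e[1],e[0]])
X,Y,Z,P=map(float,sys.argv[1:5]);p=np.radians(P)
for t in sys.argv[5:]:
    x,y,z,q=map(float,t.split(','));w=O+x/1e3*e+y/1e3*f;d=w-[X,Y]
    print(t,'world',w.round(4),'units',np.round([d@[np.cos(p),np.sin(p)]*10,d@[np.sin(p),-np.cos(p)]*10,(Z-z/1e3)*10],3),'turn z',round(-(q-P)/180,4))
E
python3 m.py 0.55 0 0.307 115.2 -- 2>/dev/null; python3 m.py 0.55 0 0.307 115.2 -200,0,307,165
```

```text
-200,0,307,165 world [0.4373 0.0616] units [ 1.037 -0.757  0.   ] turn z -0.2767
```

Request:
jog_arm --motion '[[[0,0,-0.5,0,0,0,0],[0,0,-0.7,0,0,0,0],[0,-0.4,-0.7,0,0,-0.04,0],[0,-0.8,-0.7,0,0,-0.09,1],[0,-1,-0.7,0,0,-0.14,1]]]' --grip_force 10

```text
time_s: 0.65
tool_pos: [0.5476, 0.0, 0.3066]
tool_rot: [-179.9, -0.0, 114.8]
force: [0.1, 0.2, 0.9]
grip_width: 0.0777
grasp_force: 0.0
```

Request:
jog_arm --motion '[[[0.4,-0.3,0,0,0,-0.045,1],[0.7,-0.6,0,0,0,-0.09,1],[1.0,-0.75,0,0,0,-0.135,1],[1.0,-0.75,0,0,0,-0.18,1],[1.0,-0.75,0,0,0,-0.225,1]]]'

```text
time_s: 1.15
tool_pos: [0.4395, 0.0607, 0.3069]
tool_rot: [180.0, 0.1, 155.3]
force: [0.5, -1.0, 1.0]
grip_width: 0.039
grasp_force: 0.0
```

```bash
python3 - <<'E'
from h import *
o=env.get_obs();print({k:np.round(o[k],4) for k in('time_s','tool_pos','tool_rot','qpos','grip_width')})
E
python3 m.py 0.4395 0.0585 0.307 155.7 -205,0,220,165 -205,0,207,165
```

```text
{'time_s': np.float64(1.15), 'tool_pos': array([0.4395, 0.0607, 0.3069]), 'tool_rot': array([1.799994e+02, 6.710000e-02, 1.553232e+02]), 'qpos': array([ -0.814 ,  -8.0932,  -9.3606, 103.7312,  -1.2809,  84.2015,
        55.3683]), 'grip_width': np.float64(0.039)}
-205,0,220,165 world [0.4325 0.0629] units [0.082 0.011 0.87 ] turn z -0.0517
-205,0,207,165 world [0.4325 0.0629] units [0.082 0.011 1.   ] turn z -0.0517
```

Request:
jog_arm --motion '[[[0.08,0,0.3,0,0,-0.03,1],[0.08,0,0.65,0,0,-0.052,1],[0.08,0,1.0,0,0,-0.052,1],[0.08,0,1.0,0,0,-0.052,1]]]'

```text
time_s: 1.55
tool_pos: [0.4297, 0.0629, 0.2021]
tool_rot: [-179.8, -0.5, 164.3]
force: [-0.9, -0.7, 0.5]
grip_width: 0.0067
grasp_force: 0.0
```

Request:
jog_arm --motion '[[[0,0,0.4,0,0,0,1],[0,0,0.7,0,0,0,1],[0,0,1.0,0,0,0,1],[0,0,1.0,0,0,0,1],[0,0,1.0,0,0,0,1]]]'

```text
time_s: 2.05
tool_pos: [0.4341, 0.0636, 0.1081]
tool_rot: [180.0, 0.1, 164.2]
force: [-0.0, 0.4, 1.3]
grip_width: 0.0005
grasp_force: 0.0
```

```bash
python3 m.py 0.4322 0.0618 0.107 165.06 -205,0,51,165 -180,0,51,165 -156,0,51,165 -152,0,51,165; python3 - <<'E'
from h import *
o=env.get_obs();print({k:np.round(o[k],4) for k in('time_s','tool_pos','tool_rot','qpos','grip_width')})
p,d=env.read_camera("side");cv2.imwrite("pics/side1.png",cv2.resize(p[190:350,190:390],None,fx=3,fy=3)[:,:,::-1])
E
```

```text
-205,0,51,165 world [0.4325 0.0629] units [-0.     0.011  0.56 ] turn z 0.0003
-180,0,51,165 world [0.4566 0.0564] units [-0.25   0.011  0.56 ] turn z 0.0003
-156,0,51,165 world [0.4798 0.0502] units [-0.49  0.01  0.56] turn z 0.0003
-152,0,51,165 world [0.4837 0.0491] units [-0.53  0.01  0.56] turn z 0.0003
{'time_s': np.float64(2.05), 'tool_pos': array([0.4341, 0.0636, 0.1081]), 'tool_rot': array([1.799729e+02, 5.660000e-02, 1.642440e+02]), 'qpos': array([ -1.9178,  -0.6577,  -9.8093, 120.386 ,  -0.1267,  60.1994,
        62.5804]), 'grip_width': np.float64(0.0005)}
```

View pics/side1.png

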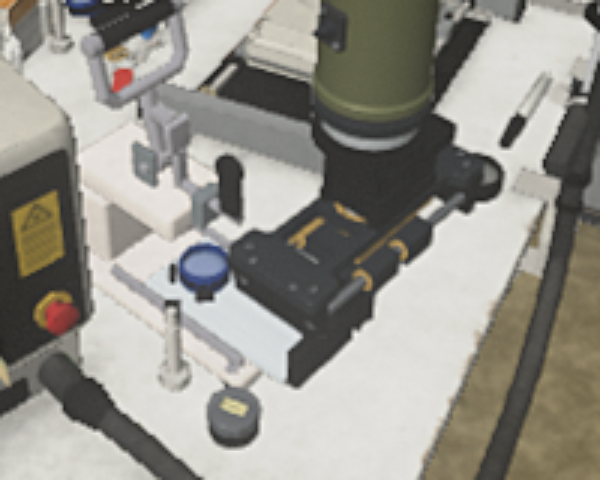

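The crop shows the closed gripper in front of the push plate (plate at about (300,345) in the crop), with the thumb tab, rod and pot clear of the body. Next: lower and push.

Request:
jog_arm --motion '[[[0,0,0.3,0,0,0,1],[0,0,0.55,0,0,0,1],[0,0,0.55,0,0,0,1],[-0.1,0,0.55,0,0,0,1],[-0.2,0,0.55,0,0,0,1]]]'

```text
time_s: 2.6
tool_pos: [0.4544, 0.0583, 0.0537]
tool_rot: [179.9, 0.1, 164.3]
force: [-1.1, 0.4, 0.8]
grip_width: 0.0001
grasp_force: 0.9
```

Request:
jog_arm --motion '[[[-0.06,0,0,0,0,0,1],[-0.12,0,0,0,0,0,1],[-0.18,0,0,0,0,0,1],[-0.24,0,0,0,0,0,1],[-0.28,0,0,0,0,0,1]]]'

```text
time_s: 3.1
tool_pos: [0.4775, 0.0511, 0.0514]
tool_rot: [-180.0, -0.3, 164.3]
force: [-13.6, 5.2, 12.0]
grip_width: 0.0005
grasp_force: 7.1
```

Request:
jog_arm --motion '[[[-0.02,0,0,0,0,0,1],[-0.03,0,0,0,0,0,1],[-0.03,0,0,0,0,0,1],[-0.03,0,0,0,0,0,1]]]'

```text
time_s: 3.5
tool_pos: [0.4775, 0.0511, 0.051]
tool_rot: [-179.9, -0.6, 164.3]
force: [-14.2, 3.8, 12.1]
grip_width: 0.0004
grasp_force: 7.3
```

Request:
jog_arm --motion '[[[0.2,0,0,0,0,0,1],[0.35,0,0,0,0,0,1],[0.35,0,-0.4,0,0,0,1],[0.35,0,-0.8,0,0,0,1],[0.35,0,-1.0,0,0,0,1]]]'

```text
time_s: 4.0
tool_pos: [0.4507, 0.059, 0.1551]
tool_rot: [179.9, 0.3, 164.2]
force: [0.9, 0.2, 0.2]
grip_width: 0.0008
grasp_force: 0.0
```

Request:
jog_arm --motion '[[[0,-0.3,-0.4,0,0,0.0,1],[0,-0.6,-0.8,0,0,-0.04,1],[0,-1.0,-1.0,0,0,-0.08,1],[0,-1.0,-1.0,0,0,-0.12,1],[0,-1,-1.0,0,0,-0.14,1]]]'

```text
time_s: 4.5
tool_pos: [0.4221, -0.039, 0.2529]
tool_rot: [-179.9, 0.2, -170.5]
force: [-0.4, 0.6, 0.3]
grip_width: 0.0006
grasp_force: 0.0
```

```bash
python3 - <<'E'
from h import *
o=env.get_obs();print({k:np.round(o[k],4) for k in('time_s','tool_pos','tool_rot','qpos','grip_width')})
O=np.array([.6305,.0098]);a=np.radians(-15);e=np.array([np.cos(a),np.sin(a)]);f=np.array([-e[1],e[0]])
p,d=env.read_camera("side");cv2.imwrite("pics/side2.png",cv2.resize(p[190:350,190:390],None,fx=3,fy=3)[:,:,::-1])
M,K=T("side");w=cloud(d,M,K)
P=np.dstack([(w[...,:2]-O)@e,(w[...,:2]-O)@f,w[...,2]])
k=(p.max(2)<60)&(P[...,2]>.022)&(P[...,2]<.062)&(abs(P[...,1])<.04)&(P[...,0]<-.12)&(P[...,0]>-.2)
q=P[k];print(len(q),np.percentile(q[:,0],[2,20,50,80,98]).round(4) if len(q) else 0,np.ptp(q[:,1]) if len(q) else 0)
E
python3 - <<'E'
print(0)
E
```

```text
{'time_s': np.float64(4.5), 'tool_pos': array([ 0.4221, -0.039 ,  0.2529]), 'tool_rot': array([-179.9425,    0.1978, -170.5273]), 'qpos': array([ 2.503100e+00, -9.926400e+00, -7.336000e-01,  1.114749e+02,
       -1.110000e-01,  7.824550e+01,  1.012753e+02]), 'grip_width': np.float64(0.0006)}
25 [-0.1489 -0.1439 -0.1402 -0.1393 -0.1385] 0.06697865016797146
0
```

View pics/side2.png

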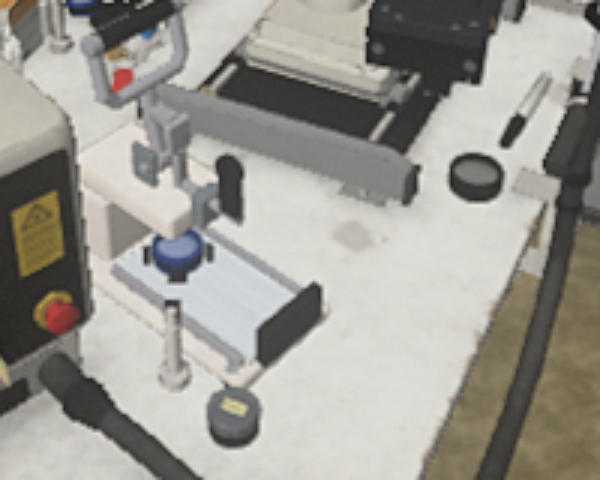

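The tray is home: plate face at press x of about -0.149 against an expected -0.147, at a hard stop, and the lens is under the head. The bystanders are untouched and the thumb tab is upright at crop (230,190). Next, the catch.

```bash
python3 m.py 0.4219 -0.039 0.252 190.26 -80,-50,252,190.26 -80,-50,170,190; echo; python3 m.py 0.5405 -0.0178 0.252 190.26 -80,-48,162,190 ; python3 m.py 0.5408 -0.0159 0.162 190.26 -80,-30,162,190 -80,-22,162,190 -80,-9,162,190 -80,3,156,190 -80,10,149,190 -80,13,143,190 -80,15,137,190 -80,16,133,190
```

```text
-80,-50,252,190.26 world [ 0.5403 -0.0178] units [-1.203 -0.002  0.   ] turn z -0.0
-80,-50,170,190 world [ 0.5403 -0.0178] units [-1.203 -0.002  0.82 ] turn z 0.0014

-80,-48,162,190 world [ 0.5408 -0.0159] units [-0.006  0.019  0.9  ] turn z 0.0014
-80,-30,162,190 world [0.5455 0.0015] units [-0.077  0.163  0.   ] turn z 0.0014
-80,-22,162,190 world [0.5475 0.0093] units [-0.111  0.236  0.   ] turn z 0.0014
-80,-9,162,190 world [0.5509 0.0218] units [-0.167  0.353  0.   ] turn z 0.0014
-80,3,156,190 world [0.554  0.0334] units [-0.218  0.462  0.06 ] turn z 0.0014
-80,10,149,190 world [0.5558 0.0402] units [-0.248  0.525  0.13 ] turn z 0.0014
-80,13,143,190 world [0.5566 0.0431] units [-0.26   0.552  0.19 ] turn z 0.0014
-80,15,137,190 world [0.5571 0.045 ] units [-0.269  0.57   0.25 ] turn z 0.0014
-80,16,133,190 world [0.5574 0.046 ] units [-0.273  0.579  0.29 ] turn z 0.0014
```

Request:
jog_arm --motion '[[[-0.4,0,0,0,0,0,1],[-0.8,0,0,0,0,0,1],[-1.0,0,0,0,0,0,1],[-1.0,0,0,0,0,0,1]]]'

```text
time_s: 4.95
tool_pos: [0.5221, -0.0201, 0.2506]
tool_rot: [-180.0, -0.0, -170.5]
force: [-0.1, 0.4, 0.3]
grip_width: 0.0005
grasp_force: 0.0
```

Request:
jog_arm --motion '[[[-0.2,0,0,0,0,0,1],[-0.2,0,0.3,0,0,0,1],[-0.2,0,0.6,0,0,0,1],[-0.2,0,0.9,0,0,0,1],[-0.2,0,0.9,0,0,0,1]]]'

```text
time_s: 5.45
tool_pos: [0.5359, -0.0179, 0.1574]
tool_rot: [180.0, -0.5, -170.6]
force: [-0.6, -0.0, -1.2]
grip_width: 0.0003
grasp_force: 0.0
```

Request:
jog_arm --motion '[[[-0.04,0.09,0,0,0,0,1],[-0.085,0.18,0,0,0,0,1],[-0.12,0.255,0,0,0,0,1],[-0.145,0.31,0,0,0,0,1],[-0.17,0.37,0,0,0,0,1]]]'

```text
time_s: 5.95
tool_pos: [0.5514, 0.022, 0.1627]
tool_rot: [-179.9, 0.1, -170.6]
force: [-0.4, -1.6, 1.4]
grip_width: 0.0004
grasp_force: 1.0
```

Request:
jog_arm --motion '[[[-0.025,0.055,0.03,0,0,0,1],[-0.05,0.11,0.06,0,0,0,1],[-0.065,0.14,0.095,0,0,0,1],[-0.08,0.175,0.13,0,0,0,1]]]'

```text
time_s: 6.35
tool_pos: [0.5558, 0.041, 0.1483]
tool_rot: [180.0, 0.0, -170.5]
force: [1.0, -1.3, 1.7]
grip_width: 0.0001
grasp_force: 0.9
```

Request:
jog_arm --motion '[[[-0.005,0.015,0.03,0,0,0,1],[-0.012,0.027,0.06,0,0,0,1],[-0.02,0.045,0.12,0,0,0,1],[-0.02,0.045,0.14,0,0,0,1],[-0.02,0.045,0.16,0,0,0,1]]]'

```text
time_s: 6.85
tool_pos: [0.5569, 0.0457, 0.1358]
tool_rot: [180.0, 0.0, -170.5]
force: [-10.2, -0.4, 29.1]
grip_width: 0.0003
grasp_force: 14.5
```

Request:
jog_arm --motion '[[[0,0,-0.2,0,0,0,1],[0,0,-0.6,0,0,0,1],[0,0,-1.0,0,0,0,1],[0,0,-1.0,0,0,0,1]]]'

```text
time_s: 7.25
tool_pos: [0.5594, 0.0454, 0.2379]
tool_rot: [-180.0, 0.5, -170.6]
force: [1.1, 0.5, 0.9]
grip_width: 0.0003
grasp_force: 0.0
```

Request:
jog_arm --motion '[[[0,0,-0.4,0,0,0,1],[0,0,-0.8,0,0,0.04,0.6],[0,0,-0.8,0,0,0.085,0],[0,0,-0.8,0,0,0.13,0],[0,0,-0.8,0,0,0.175,0]]]'

```text
time_s: 7.75
tool_pos: [0.5563, 0.045, 0.3113]
tool_rot: [-179.9, -0.1, 157.6]
force: [0.8, -0.5, -0.7]
grip_width: 0.0248
grasp_force: 0.0
```

Request:
jog_arm --motion '[[[0,0,0,0,0,0.045,0],[0,0,0,0,0,0.09,0],[0,0,0,0,0,0.135,0],[0,0,0,0,0,0.18,0],[0,0,0,0,0,0.225,0]]]'

```text
time_s: 8.25
tool_pos: [0.5561, 0.045, 0.3108]
tool_rot: [-179.8, -0.0, 117.1]
force: [0.4, 0.3, 0.2]
grip_width: 0.0643
grasp_force: 0.0
```

Request:
jog_arm --motion '[[[0,0,0,0,0,0.045,0],[0,0,0,0,0,0.09,0],[0,0,0,0,0,0.135,0],[0,0,0,0,0,0.18,0],[0,0,0,0,0,0.225,0]]]'

```text
time_s: 8.75
tool_pos: [0.5561, 0.045, 0.3108]
tool_rot: [-179.9, 0.1, 76.6]
force: [-0.8, -0.3, 1.2]
grip_width: 0.0867
grasp_force: 0.0
```

```bash
python3 - <<'E'
from h import *
o=env.get_obs();print({k:np.round(o[k],4) for k in('time_s','tool_pos','tool_rot','qpos','grip_width')})
O=np.array([.6305,.0098]);a=np.radians(-15);e=np.array([np.cos(a),np.sin(a)]);f=np.array([-e[1],e[0]])
p,d=env.read_camera("wrist");cv2.imwrite("pics/wrist1.png",p[:,:,::-1])
M,K=T("wrist",o);w=cloud(d,M,K)
P=np.dstack([(w[...,:2]-O)@e,(w[...,:2]-O)@f,w[...,2]])
k=(p.max(2)<60)&(P[...,2]>.24)&(P[...,2]<.262)&(abs(P[...,1])<.06)&(abs(P[...,0])<.06)
q=P[k];print('bar',len(q),np.percentile(q,[2,50,98],axis=0).round(4))
E
python3 m.py 0.5561 0.0453 0.313 77.8 24,0,313,75
```

```text
{'time_s': np.float64(8.75), 'tool_pos': array([0.5561, 0.045 , 0.3108]), 'tool_rot': array([-1.798607e+02,  6.670000e-02,  7.660400e+01]), 'qpos': array([-8.18330e+00,  5.81130e+00,  8.91200e-01,  8.97146e+01,
       -7.74000e-02,  8.46287e+01, -2.06853e+01]), 'grip_width': np.float64(0.0867)}
bar 1518 [[ 0.0139 -0.0198  0.246 ]
 [ 0.0188  0.0074  0.2546]
 [ 0.0273  0.0319  0.2567]]
24,0,313,75 world [0.6537 0.0036] units [-0.201  1.042  0.   ] turn z 0.0156
```

View pics/wrist1.png

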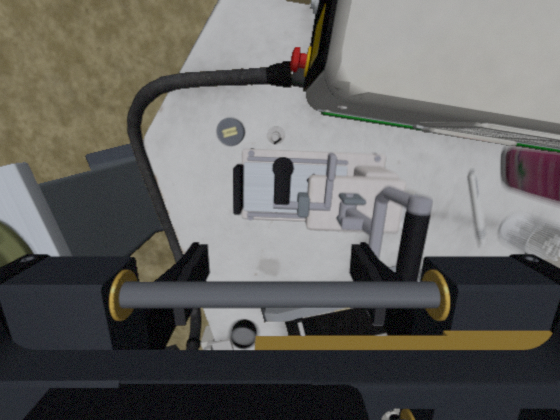

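The catch tab now lies flat to the left (tab end at (283,165)), the plate is home at (238,190), and the lever is still at rest with its bar at (412,240). Next I go above the bar and grip it.

Request:
jog_arm --motion '[[[-0.06,0.4,0,0,0,0.015,0],[-0.14,0.8,0,0,0,0.015,0],[-0.2,1.0,0,0,0,0.015,0],[-0.2,1.0,0,0,0,0.015,0]]]'

```text
time_s: 9.2
tool_pos: [0.6508, 0.0004, 0.3096]
tool_rot: [-179.9, 0.2, 74.2]
force: [-1.3, 0.4, -0.1]
grip_width: 0.0865
grasp_force: 0.0
```

Request:
jog_arm --motion '[[[0,0.02,0.3,0,0,0,0],[0,0.02,0.6,0,0,0,0],[0,0.02,0.7,0,0,0,0],[0,0.02,0.7,0,0,0,0]]]'

```text
time_s: 9.6
tool_pos: [0.6499, 0.0031, 0.2404]
tool_rot: [-179.7, 0.1, 74.3]
force: [-1.5, -0.1, -0.3]
grip_width: 0.0867
grasp_force: 0.0
```

Request:
jog_arm --motion '[[[0,0,0,0,0,0,0.8],[0,0,0,0,0,0,1],[0,0,0,0,0,0,1],[0,0,0,0,0,0,1],[0,0,0,0,0,0,1]]]' --grip_force 15

```text
time_s: 10.1
tool_pos: [0.6518, 0.0026, 0.2431]
tool_rot: [180.0, -0.0, 74.3]
force: [-0.7, -0.7, -0.2]
grip_width: 0.055
grasp_force: 0.0
```

Request:
jog_arm --motion '[[[0,0,0,0,0,0,1],[0,0,0,0,0,0,1],[0,0,0,0,0,0,1],[0,0,0,0,0,0,1],[0,0,0,0,0,0,1]]]'

```text
time_s: 10.6
tool_pos: [0.652, 0.0025, 0.2427]
tool_rot: [179.9, -0.0, 74.3]
force: [2.2, 1.1, -0.1]
grip_width: 0.0174
grasp_force: 15.0
```

```bash
python3 - <<'E'
import numpy as np
# units (tool y,z) of the bar arc relative to rest, tool y = press +x, z down
for th in(.1,.2,.3,.4,.5,.6,.7,.8,.9,1.,1.07,1.1):
    a=th-.2;print(th,np.round([(-120*np.sin(a)-120*np.sin(.2))/100,(120*np.cos(.2)-120*np.cos(a))/100],3))
E
```

```text
0.1 [-0.119 -0.018]
0.2 [-0.238 -0.024]
0.3 [-0.358 -0.018]
0.4 [-0.477  0.   ]
0.5 [-0.593  0.03 ]
0.6 [-0.706  0.071]
0.7 [-0.814  0.123]
0.8 [-0.916  0.186]
0.9 [-1.011  0.258]
1.0 [-1.099  0.34 ]
1.07 [-1.156  0.402]
1.1 [-1.178  0.43 ]
```

Gripped: 17.4 mm, matching the 18 mm bar. Pulling along the arc.

Request:
jog_arm --motion '[[[0,-0.12,-0.018,0,0,0,1],[0,-0.24,-0.024,0,0,0,1],[0,-0.36,-0.018,0,0,0,1],[0,-0.477,0,0,0,0,1],[0,-0.593,0.03,0,0,0,1]]]'

```text
time_s: 11.1
tool_pos: [0.5953, 0.0182, 0.2415]
tool_rot: [179.7, -0.0, 74.2]
force: [3.8, -1.9, 3.2]
grip_width: 0.0173
grasp_force: 15.0
```

Request:
jog_arm --motion '[[[0,-0.113,0.041,0,0,0,1],[0,-0.221,0.093,0,0,0,1],[0,-0.323,0.156,0,0,0,1],[0,-0.418,0.228,0,0,0,1]]]'

```text
time_s: 11.5
tool_pos: [0.5554, 0.0296, 0.2186]
tool_rot: [179.6, -0.1, 74.2]
force: [4.7, -2.1, 3.8]
grip_width: 0.0176
grasp_force: 15.0
```

Request:
jog_arm --motion '[[[0,-0.045,0.04,0,0,0,1],[0,-0.088,0.082,0,0,0,1],[0,-0.145,0.144,0,0,0,1],[0,-0.17,0.175,0,0,0,1],[0,-0.19,0.2,0,0,0,1]]]'

```text
time_s: 12.0
tool_pos: [0.5385, 0.0344, 0.1995]
tool_rot: [179.6, -0.1, 74.2]
force: [5.3, -3.9, 18.2]
grip_width: 0.0179
grasp_force: 15.0
```

Request:
jog_arm --motion '[[[0,0,0,0,0,0,1],[0,0,0,0,0,0,1],[0,0,0,0,0,0,1],[0,0,0,0,0,0,1],[0,0,0,0,0,0,1]]]'

```text
time_s: 12.5
tool_pos: [0.5387, 0.0343, 0.1999]
tool_rot: [179.6, -0.1, 74.2]
force: [5.4, -3.6, 13.3]
grip_width: 0.0174
grasp_force: 15.0
```

```bash
python3 - <<'E'
from h import *
o=env.get_obs();print({k:np.round(o[k],4) for k in('time_s','tool_pos','tool_rot','force','grip_width','grasp_force')})
O=np.array([.6305,.0098]);a=np.radians(-15);e=np.array([np.cos(a),np.sin(a)])
x=(o['tool_pos'][:2]-O)@e;z=o['tool_pos'][2]+.005-.13;print('theta',np.arctan2(-x,z)+.2,'r',np.hypot(x,z))
p,d=env.read_camera("side");cv2.imwrite("pics/side3.png",cv2.resize(p[170:350,190:390],None,fx=3,fy=3)[:,:,::-1])
E
```

```text
{'time_s': np.float64(12.5), 'tool_pos': array([0.5387, 0.0343, 0.1999]), 'tool_rot': array([ 1.795897e+02, -7.900000e-02,  7.420040e+01]), 'force': array([ 5.3736, -3.6326, 13.2837]), 'grip_width': np.float64(0.0174), 'grasp_force': np.float64(15.0187)}
theta 1.103386532509905 r 0.1209657755870593
```

View pics/side3.png

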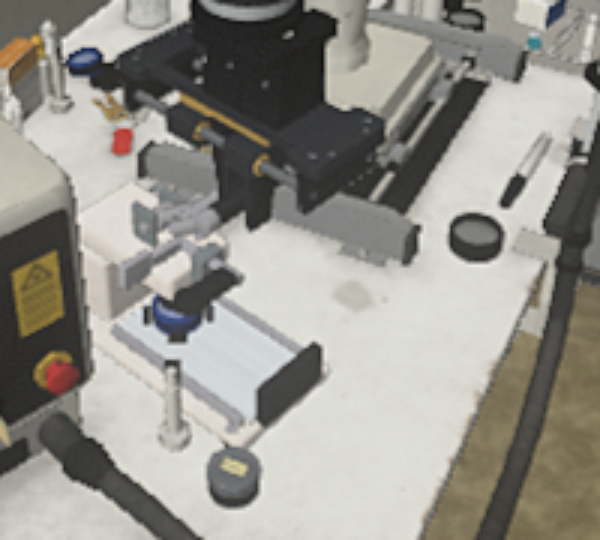

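The lever is gripped at its stop (about 1.10 rad), the catch tab lies flat to the left at crop (205,290), the tray is home with its plate at (290,380), and the bystanders are in place. Handing in.

```bash
python3 -c "
from cell import env
print(env.sign_off())"
```

```text
the job is handed in; nothing more can be done
None
```

I handed the job in at 12.5 s with the tray pushed home, the catch flipped flat to the left, and the gripper holding the lever at its stop (about 1.10 rad); the bystanders I could see were undisturbed, and no verdict came back.

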